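Seat the proud tube and start the block shaker

ROBOT

A 6-joint arm with a two-finger parallel gripper is mounted at the origin on the work surface. World frame = base frame: x ahead of the robot, y to its left, z up, the work surface at z = 0. Lengths are in m, angles in rad, forces in N, time in s.
With the tool pointing down it reaches from about 0.35 to 0.875 m from the base axis. Payload 4.2 kg.
Tool frame: the origin (TCP) lies midway between the tips of the shut fingers; the grasp point (between the pads) lies 19 mm behind it (robot.pinch_z is the distance from the TCP to the grasp point, in m); z points along the fingers, y is the line along which they close (so a half turn about z gives the same grasp; the last joint's range is limited). The gripper opens to 85 mm and grips with 20 to 120 N. Pads are 22 mm wide; open, the fingers measure 114 mm over their backs; the gripper's body (76 mm by 85 mm) begins 54 mm behind the grasp point. The pads swing forward as they close: fully open they stand 13 mm farther back than shut.
Start: joints at [-1.023, 0.385, 0.008, 0, -1.194, -0.259], TCP at [0.178, -0.599, 0.231] pointing down, gripper open.
Joint ranges: [-3.14, 3.14], [-1.21, 2.06], [-1.07, 1.41], [-3.16, 2.05], [-2.99, -0.16], [-3.1, 3.1]. Speed limits (rad/s): [2.79, 2.79, 3.14, 3.14, 3.14, 3.14].

INTERFACE

Orientations are given as a rotation vector (axis times angle).
In Python, from rig import telemetry, cams, job, robot gives the robot as it stands.
- The arm moves only by the tool arm_command, never from a script. Its argument "steps" is a list of rows, each an object with "offset": the shift along the tool's x, y, z in mm, a list of three; "dr": the turn, a rotation vector about the tool's x, y, z in rad, a list of three. A call has 1 to 5 rows; each row is the pose to reach, as a shift and turn from the pose commanded when the call began, along the tool's axes at that moment; what a row does not reach only later rows make up. A row lasts 1/8 s, in which the tool goes at most 62.5 mm and 10.7 degrees, less where a joint would pass 70% of its speed; a pose out of reach is approached as far as the arm can. A call with a gripper value outside its range is refused whole. "grip" is the opening, from 0 (shut) to 1 (fully open), set as the call begins (left out, the last holds). The fingers move at their own pace and stop on an object; "force" is the grip in N (left out, the last holds). Time passes only in rows, so rows that repeat a pose let the fingers close. It gives the time, the measured TCP pose, the force, the opening and the grip force at its end, in the units of the state.
- telemetry.observe(): the state, without advancing time (a new reading comes with each control period).
- cams.grab_frame(name): name is "scene" or "top"; returns a dict with "color" (384x512x3 uint8, red, green, blue), "z_map" (384x512 float32, m along the optical axis (not along the pixel's ray), 0 where there is no reading), "intrinsics" (3x3 intrinsics, pixels), "k1" (the pictures are not rectified: a ray, as slopes to the right and down, at radius r is drawn at 1 + k1 r^2 times it, then the intrinsics apply), "T" (4x4, takes a point from camera to world coordinates). Camera axes: x right, y down, z forward; pixel columns grow to the right and rows downward; lengths in m; the calibration is good to about 2 mm. A picture is of the moment at which its call begins.
- job.finish_job(): hands the job in; it is judged then, once.
Trained networks look in a picture, given as the dict that the camera call returned (one of the last four; its "shot" number tells which), for a name from the list of things; names that differ only in an ending like _2 or _b are one class to them, and where a whole thing is asked for, a point or a joint stands for the part that bears it (a point fixed in the world has none). Each returns a list of dicts, best first, with "conf" (0 to 1); they miss things now and then, are a little off and sometimes report something else, mostly with a low value. They report only what shows in the picture. A call takes as long as a camera call.
- cams.cut_out(picture, label): "mask" (384x512 bool, what is visible of it) and "centre" ([column, row] in pixels, amid what is visible of it).
The state is a dict: "time_s": time; "joint_positions": joint angles; "dq": joint speeds; "effort": joint torques, N m; "ee_pos": TCP position; "orientation": TCP orientation; "contact_force": force on the tool from outside, world axes, zero at the start; "moment": the same for the moment, N m; "width": finger opening in m; "grasp_force": force on a finger pad.
Only numpy, scipy, OpenCV 4.12 (cv2) and the standard library are available. Lean on these libraries where they do the work, as an engineer would, in place of code of your own. Each camera call takes 0.05 s, during which the arm holds its last target. There are 200 camera calls.

TASK

One capped tube in the block shaker stands proud of the others: with the fingertips push it gently down until it is fully home, level with the rest, then press the start button (the widest of the three on the panel) all the way in and let it go. Do not touch the other tubes or the steel probe, do not press the two small buttons, pull nothing up, and leave the things on the bench where they are; finish with the hand withdrawn clear.

Things in the scene. Friction and masses are not known exactly. Their poses are not given: they have to be found in the camera images.
- shaker: white bench appliance 230 (x) by 240 (y) mm, fixed; origin under its centre on the bench, its -x side is its front. Front panel, top at z = 80 mm: three round buttons at x = -75, y = -65, 0, 65 mm, in any order. Behind it a dark metal block, top at z = 100 mm: wells at x = 22, 68 by y = -69, -23, 23, 69 mm hold, in any order, seven capped tubes and one thin steel probe
- proud_cap (a point): centre of the top of the white screw cap (22 mm across, 13 mm high, on a clear tube 16 mm across) of the one tube that stands proud; fully home this point is 21 mm above the block's top (121 mm above the bench), level with the other caps
- proud (a joint): how far that tube stands above its home position, m: 0 fully home (a firm stop), about 0.018 to 0.026 at the start; it slides straight down against about 3 N of friction and stays where it is left
- start_top (a point): centre of the top of the start button, the widest of the three buttons (30 mm across), 101 mm above the bench when released; the button springs back
- start (a joint): travel of the start button, m: 0 released, 0.005 fully pressed, which takes 5 N
- probe_top (a point): top end of the bare steel temperature probe standing in a well, 6 mm across, 34 mm above the block; not to be touched
- tube1_cap (a point): centre of the top of the cap of another tube of the same kind, already home, 121 mm above the bench; not to be touched
- tube2_cap (a point): centre of the top of the cap of another tube of the same kind, already home, 121 mm above the bench; not to be touched
- tube3_cap (a point): centre of the top of the cap of another tube of the same kind, already home, 121 mm above the bench; not to be touched
- tube4_cap (a point): centre of the top of the cap of another tube of the same kind, already home, 121 mm above the bench; not to be touched
- tube5_cap (a point): centre of the top of the cap of another tube of the same kind, already home, 121 mm above the bench; not to be touched
- tube6_cap (a point): centre of the top of the cap of another tube of the same kind, already home, 121 mm above the bench; not to be touched
- key1_top (a point): centre of the top of a small button (16 mm across); not to be pressed
- key1 (a joint): travel of that small button, m: 0 released, 0.005 fully pressed
- key2_top (a point): centre of the top of a small button (16 mm across); not to be pressed
- key2 (a joint): travel of that small button, m: 0 released, 0.005 fully pressed
- reagent: loose reagent bottle, 52 mm across, 105 mm high; origin at its underside; to be left where it is
- beaker: loose empty glass beaker, 60 mm across, 75 mm high; origin at its underside; to be left where it is
- pot: loose sample pot with a screw lid, 44 mm across, 55 mm high; origin at its underside; to be left where it is
- marker: loose marker pen lying on the bench, 131 mm long along its x, 15 mm thick; origin at its underside; to be left where it is
- tipbox: loose box of pipette tips, 89 by 124 mm, 55 mm high; origin at its underside; to be left where it is
- timer: loose flat square bench timer, 62 mm square, 14 mm high; origin at its underside; to be left where it is

How it is judged:
On the way, in this order (a step that is already met when the one before it is completed fails the run):
1. the proud tube is pushed home (within 3 mm) (value of joint proud below 0.003 m), for 0.2 s.
2. the start button is pressed in (at least 4 of its 5 mm), the tube being home (value of joint proud below 0.003 m and value of joint start above 0.004 m), for 0.05 s.
At the end, for the whole second after the job is handed in: The tube that stood proud is within 3 mm of home, all three buttons are out again (within 1 mm), the other tubes are within 3 mm and the loose things within 20 mm of where they were, and the loose things are at rest (value of joint proud below 0.003 m and value of joint each of start, key1, key2 below 0.001 m and distance of each of tube1_cap, tube2_cap, tube3_cap, tube4_cap, tube5_cap, tube6_cap from where it was at the start of the episode below 0.003 m and distance of each of reagent, beaker, pot, marker, tipbox, timer from where it was at the start of the episode below 0.02 m and linear speed of each of reagent, beaker, pot, marker, tipbox, timer below 0.02 m/s); the robot touches nothing.
It fails at once if another tube or the probe is touched (over 1 N) or another tube shifted by over 3 mm (contact force between any of tube1, tube2, tube3, tube4, tube5, tube6, probe and the fingers above 1 N or contact force between any of tube1, tube2, tube3, tube4, tube5, tube6, probe and the arm above 1 N or distance of any of tube1_cap, tube2_cap, tube3_cap, tube4_cap, tube5_cap, tube6_cap from where it was at the start of the episode above 0.003 m).
It fails at once if a small button is pressed (over 1.5 mm) (value of joint any of key1, key2 above 0.0015 m).
It fails at once if start is pressed before the tube is home (value of joint proud above 0.003 m and value of joint start above 0.002 m).
It fails at once if the proud tube is pulled up, or it or the start button is pushed hard (over 40 N) (value of joint proud above 0.031 m or contact force between any of proud, start and the fingers above 40 N or contact force between any of proud, start and the arm above 40 N).
It fails at once if a loose bystander is moved by over 20 mm or lifted (distance of any of reagent, beaker, pot, marker, tipbox, timer from where it was at the start of the episode above 0.02 m).
It also fails if it takes over 38 s, if anything falls off the work surface, if the arm or the gripper's body presses on something with over 40 N, if the wrist force passes 120 N, or if a joint passes its speed limit or range.

## Working session

There is one attempt and no reset: what is moved stays moved. The work goes in short steps, Python scripts to look and compute and a tool call to move; the robot and the scene stay as the last step left them, time stands still between calls to the robot, and variables do not carry over. Pictures are saved under pics/ and viewed, at most 10 in all, crops included, and the job is handed in when it is done.

Besides the shell and the picture viewer there is one more tool, called after "Request:" by a JSON object that holds its "op" and its "data". arm_command: Moves the arm, as the interface text tells. Its arguments: {"type":"object","properties":{"steps":{"type":"array","items":{"type":"object","properties":{"offset":{"type":"array","items":{"type":"number"}},"dr":{"type":"array","items":{"type":"number"}}}}},"grip":{"type":"number"},"force":{"type":"number"}},"required":["steps"]}

```bash
ls; mkdir -p pics; cat > h.py <<'E'
import numpy as np, cv2
from rig import telemetry, cams, job, robot
from scipy.spatial.transform import Rotation as R
def world(f):
    K=np.array(f["intrinsics"]);h,w=f["z_map"].shape
    u,v=np.meshgrid(np.arange(w),np.arange(h))
    p=np.stack([u,v],-1).reshape(-1,1,2).astype(float)
    s=cv2.undistortPoints(p,K,np.array([f["k1"],0,0,0.])).reshape(h,w,2)
    z=f["z_map"].astype(float)
    P=np.dstack([s*z[...,None],z,np.ones_like(z)])@np.array(f["T"]).T
    P=P[...,:3]; P[z<=0]=np.nan
    return P
E
python3 - <<'E'
from h import *
for n in ["scene","top"]:
    f=cams.grab_frame(n); P=world(f)
    cv2.imwrite(f"pics/{n}1.png",f["color"][...,::-1]); np.save(f"{n}1.npy",P)
    print(n,np.array(f["T"])[:3,3])
    for l in ["shaker","proud_cap","start_top","probe_top","tube1_cap","key1_top"]:
        for d in cams.cut_out(f,l)[:8]:
            q=P[d["mask"]]; print(l,round(d["conf"],2),np.round(d["centre"]),d["mask"].sum(),np.round(np.nanmedian(q,0),4),"zmax",np.round(np.nanpercentile(q[:,2],95),4))
s=telemetry.observe();print(s)
E
```

```text
pics
scene [ 1.18907962 -0.61637385  0.80181963]
shaker 0.57 [249. 186.] 5940 [0.5923 0.0308 0.0815] zmax 0.103
proud_cap 0.74 [165. 241.] 619 [ 0.51   -0.1885  0.0153] zmax 0.0182
proud_cap 0.63 [263. 151.] 95 [0.5623 0.1063 0.1371] zmax 0.1461
proud_cap 0.52 [266. 174.] 92 [0.6082 0.0621 0.1201] zmax 0.1236
start_top 0.72 [254. 166.] 77 [0.5613 0.0615 0.1193] zmax 0.1239
probe_top 0.6 [239. 176.] 51 [0.5587 0.0197 0.1071] zmax 0.1338
tube1_cap 0.67 [268. 173.] 79 [0.6086 0.0615 0.1206] zmax 0.1236
top [4.37621009e-01 3.19133575e-04 1.07331567e+00]
shaker 0.91 [225. 226.] 8836 [0.5296 0.0865 0.0817] zmax 0.1017
shaker 0.4 [254. 197.] 66 [0.6004 0.0203 0.1209] zmax 0.1233
proud_cap 0.63 [212. 217.] 66 [0.5547 0.1114 0.1428] zmax 0.1456
proud_cap 0.55 [233. 195.] 58 [0.6015 0.0656 0.1211] zmax 0.1232
start_top 0.56 [213. 216.] 87 [0.5547 0.1115 0.1426] zmax 0.1456
start_top 0.48 [222. 257.] 105 [0.4598 0.0902 0.1003] zmax 0.1036
probe_top 0.59 [192. 261.] 27 [0.4606 0.1564 0.1012] zmax 0.1035
probe_top 0.28 [309. 196.] 508 [ 0.6164 -0.1067  0.0283] zmax 0.0754
tube1_cap 0.41 [233. 196.] 85 [0.6016 0.0655 0.1203] zmax 0.1231
key1_top 0.44 [196. 256.] 41 [0.4607 0.1563 0.1009] zmax 0.103
{'time_s': 0.7, 'joint_positions': array([-1.02338010e+00,  3.84660195e-01,  7.92211348e-03, -2.26973570e-05,
       -1.19398935e+00, -2.58585108e-01]), 'dq': array([-0.00196575, -0.00067829, -0.00120767,  0.00022087, -0.00147935,
        0.00185909]), 'effort': array([ 2.63605425e-04, -3.91947377e+01,  1.88584095e+01,  4.18968022e+00,
       -2.30484138e-04, -1.58156530e-05]), 'ee_pos': array([ 0.17803936, -0.59909107,  0.23134143]), 'orientation': array([-4.52099807e-01,  3.10884519e+00, -8.65495285e-05]), 'contact_force': array([0.65788566, 0.09212168, 0.36479834]), 'moment': array([-0.01135679,  0.03686362,  0.00904094]), 'grasp_force': 0.0, 'width': 0.08561362381224702}
```

```bash
python3 - <<'E'
from h import *
a=cv2.imread("pics/top1.png")[150:310,130:340]
cv2.imwrite("pics/top1c.png",cv2.resize(a,None,fx=3.7,fy=3.7,interpolation=cv2.INTER_CUBIC))
P=np.load("top1.npy")
def blobs(P,lo,hi):
    m=((P[...,2]>lo)&(P[...,2]<hi)&(P[...,0]>.38)&(P[...,0]<.72)).astype(np.uint8)
    n,l,s,c=cv2.connectedComponentsWithStats(m,connectivity=4)
    for i in range(1,n):
        if 6<s[i,4]<3000: print(lo,s[i,4],np.round(c[i],1),np.round(np.mean(P[l==i],0),4))
blobs(P,.112,.2)
# panel buttons: region in front
blobs(P,.092,.2)
E
```

```text
0.112 70 [488.8 162.9] [ 0.6898 -0.5432  0.1156]
0.112 57 [507.3 163.7] [ 0.689  -0.5922  0.1164]
0.112 71 [491.1 187.6] [ 0.6292 -0.5434  0.1157]
0.112 50 [508.8 187.7] [ 0.6298 -0.5906  0.1156]
0.112 82 [193.6 194.1] [0.6022 0.158  0.1201]
0.112 78 [213.8 194.5] [0.602  0.1118 0.1205]
0.112 73 [234. 195.] [0.6016 0.0657 0.1206]
0.112 78 [254.1 195.6] [0.6011 0.0202 0.12  ]
0.112 84 [211.7 213.5] [0.5556 0.1122 0.1421]
0.112 79 [192.5 214.2] [0.5562 0.1583 0.1203]
0.112 75 [233.3 215.1] [0.5556 0.0661 0.1206]
0.112 7 [253.6 215.3] [0.5548 0.0203 0.1302]
0.092 96 [487.6 163.5] [ 0.689  -0.5413  0.1131]
0.092 88 [505.7 164.2] [ 0.6884 -0.5901  0.1126]
0.092 98 [489.7 188. ] [ 0.6289 -0.5413  0.1126]
0.092 83 [507.1 188.4] [ 0.6289 -0.5888  0.1108]
0.092 104 [142.2 190.8] [0.611  0.2827 0.1033]
0.092 183 [221.8 258.9] [0.4581 0.0911 0.098 ]
0.092 71 [193.6 258. ] [0.4585 0.1556 0.0974]
0.092 9 [199.  255.4] [0.4648 0.144  0.0934]
0.092 46 [250.4 259.4] [0.4581 0.0262 0.0984]
```

View pics/top1c.png

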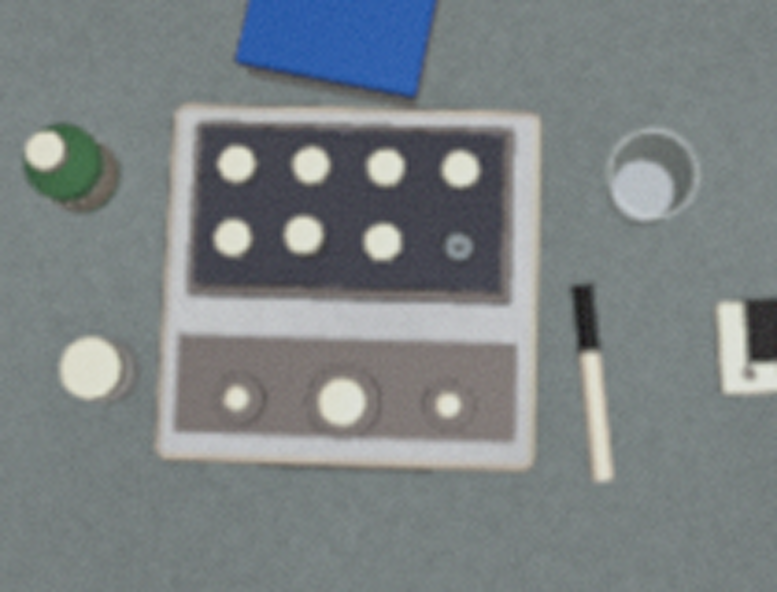

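View pics/scene1.png

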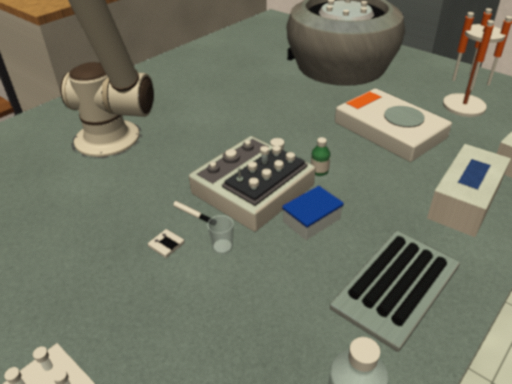

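The overhead crop shows the 2×4 wells. The proud cap is front row, second from left (crop 303,235; full frame 212,214; z 0.142), and the probe is front right (458,246). The wide start button is in the middle of the panel (342,402), with a small button on each side. The scene view agrees, and nothing tall stands in the way.

I'm moving over the tube with the fingers shut.

Request:
{"op": "arm_command", "data": {"steps": [{"offset": [-42,43,0],"dr": [0,0,0]},{"offset": [-84,86,0],"dr": [0,0,0]},{"offset": [-126,129,0],"dr": [0,0,0]},{"offset": [-168,172,0],"dr": [0,0,0]},{"offset": [-210,215,0],"dr": [0,0,0]}], "grip": 0, "force": 20}}

```text
time_s: 1.32
ee_pos: [0.3188, -0.3316, 0.2317]
orientation: [-0.452, 3.108, -0.001]
contact_force: [1.8, -0.0, 0.4]
width: -0.0
grasp_force: 0.0
```

Request:
{"op": "arm_command", "data": {"steps": [{"offset": [-42,43,0],"dr": [0,0,0]},{"offset": [-84,86,0],"dr": [0,0,0]},{"offset": [-126,129,0],"dr": [0,0,0]},{"offset": [-168,172,0],"dr": [0,0,0]},{"offset": [-210,215,0],"dr": [0,0,0]}]}}

```text
time_s: 1.95
ee_pos: [0.4589, -0.0653, 0.2319]
orientation: [-0.453, 3.107, -0.0]
contact_force: [0.6, -1.0, -0.1]
width: 0.0001
grasp_force: 0.0
```

Request:
{"op": "arm_command", "data": {"steps": [{"offset": [-42,43,0],"dr": [0,0,0]},{"offset": [-84,86,0],"dr": [0,0,0]},{"offset": [-120,123,0],"dr": [0,0,0]},{"offset": [-145,144,0],"dr": [0,0,0]},{"offset": [-145,144,0],"dr": [0,0,0]}]}}

```text
time_s: 2.58
ee_pos: [0.557, 0.1139, 0.2307]
orientation: [0.456, -3.108, 0.0]
contact_force: [-0.5, 0.0, 0.9]
width: 0.0001
grasp_force: 0.0
```

Request:
{"op": "arm_command", "data": {"steps": [{"offset": [2,-1,25],"dr": [0,0,0]},{"offset": [2,-1,50],"dr": [0,0,0]},{"offset": [2,-1,70],"dr": [0,0,0]},{"offset": [2,-1,80],"dr": [0,0,0]},{"offset": [2,-1,80],"dr": [0,0,0]}]}}

```text
time_s: 3.2
ee_pos: [0.5541, 0.1099, 0.1511]
orientation: [0.451, -3.108, 0.001]
contact_force: [0.3, -0.2, 0.6]
width: -0.0004
grasp_force: 0.0
```

```bash
python3 - <<'E'
from h import *
print(telemetry.observe()["ee_pos"],telemetry.observe()["contact_force"])
f=cams.grab_frame("scene")
a=f["color"][120:230,180:330,::-1]
cv2.imwrite("pics/s2.png",cv2.resize(a,None,fx=5,fy=5,interpolation=cv2.INTER_CUBIC))
E
```

```text
[0.55413943 0.10992016 0.15110924] [ 0.28117591 -0.22674504  0.61229862]
```

View pics/s2.png

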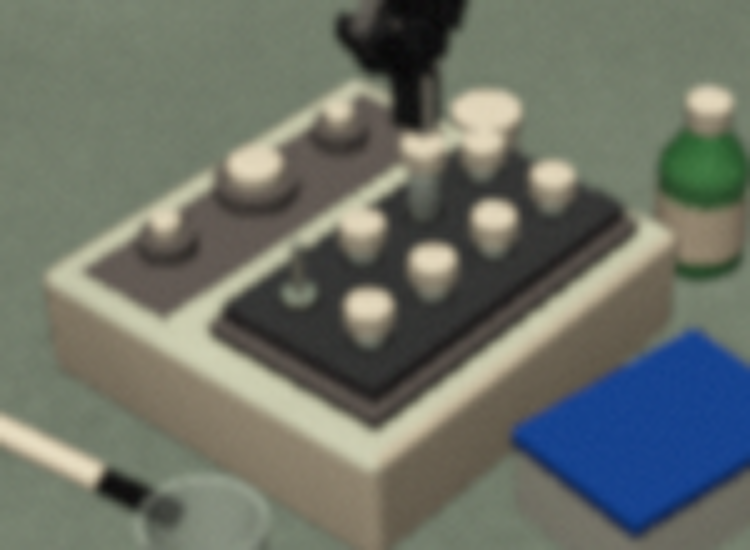

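The shut fingertips (415,120) are just above the proud cap (420,145), and the neighbouring caps are well clear. Now I'll push slowly.

Request:
{"op": "arm_command", "data": {"steps": [{"offset": [-1,1,4],"dr": [0,0,0]},{"offset": [-1,1,8],"dr": [0,0,0]},{"offset": [-1,1,12],"dr": [0,0,0]},{"offset": [-1,1,16],"dr": [0,0,0]},{"offset": [-1,1,20],"dr": [0,0,0]}]}}

```text
time_s: 3.88
ee_pos: [0.5555, 0.112, 0.1314]
orientation: [-0.452, 3.108, 0.0]
contact_force: [-0.1, 1.0, 2.8]
width: -0.0001
grasp_force: 1.5
```

Request:
{"op": "arm_command", "data": {"steps": [{"offset": [0,0,2],"dr": [0,0,0]},{"offset": [0,0,4],"dr": [0,0,0]},{"offset": [0,0,6],"dr": [0,0,0]},{"offset": [0,0,7],"dr": [0,0,0]},{"offset": [0,0,7],"dr": [0,0,0]}]}}

```text
time_s: 4.5
ee_pos: [0.5554, 0.1118, 0.1242]
orientation: [-0.452, 3.109, 0.0]
contact_force: [1.7, 1.2, 1.7]
width: 0.0001
grasp_force: 0.8
```

Request:
{"op": "arm_command", "data": {"steps": [{"offset": [0,0,1],"dr": [0,0,0]},{"offset": [0,0,2],"dr": [0,0,0]},{"offset": [0,0,2.5],"dr": [0,0,0]},{"offset": [0,0,2.5],"dr": [0,0,0]}]}}

```text
time_s: 5.0
ee_pos: [0.5554, 0.1118, 0.1218]
orientation: [-0.452, 3.108, 0.0]
contact_force: [1.0, 2.1, 2.4]
width: 0.0002
grasp_force: 1.1
```

Request:
{"op": "arm_command", "data": {"steps": [{"offset": [0,0,0.4],"dr": [0,0,0]},{"offset": [0,0,0.4],"dr": [0,0,0]}]}}

```text
time_s: 5.25
ee_pos: [0.5554, 0.1118, 0.1215]
orientation: [-0.452, 3.108, 0.0]
contact_force: [1.3, 1.1, 2.7]
width: -0.0002
grasp_force: 1.2
```

Request:
{"op": "arm_command", "data": {"steps": [{"offset": [0,0,0.5],"dr": [0,0,0]},{"offset": [0,0,0.5],"dr": [0,0,0]}]}}

```text
time_s: 5.5
ee_pos: [0.5553, 0.1118, 0.1211]
orientation: [-0.452, 3.108, 0.0]
contact_force: [2.4, 1.7, 2.8]
width: 0.0
grasp_force: 1.8
```

Request:
{"op": "arm_command", "data": {"steps": [{"offset": [0,0,0.3],"dr": [0,0,0]},{"offset": [0,0,0.3],"dr": [0,0,0]}]}}

```text
time_s: 5.75
ee_pos: [0.5554, 0.1118, 0.1211]
orientation: [-0.452, 3.108, 0.0]
contact_force: [0.2, 1.6, 5.1]
width: 0.0
grasp_force: 2.6
```

The tube is at its stop: z stayed at 0.121 while the force rose. I'm lifting and moving over the start button.

Request:
{"op": "arm_command", "data": {"steps": [{"offset": [0,0,-15],"dr": [0,0,0]},{"offset": [0,0,-45],"dr": [0,0,0]},{"offset": [50,4,-45],"dr": [0,0,0]},{"offset": [99,7,-45],"dr": [0,0,0]},{"offset": [99,7,-45],"dr": [0,0,0]}]}}

```text
time_s: 6.38
ee_pos: [0.454, 0.0884, 0.1655]
orientation: [0.451, -3.105, 0.001]
contact_force: [-0.1, -0.4, 0.2]
width: 0.0002
grasp_force: 0.0
```

```bash
python3 - <<'E'
from h import *
print(telemetry.observe()["ee_pos"],telemetry.observe()["contact_force"])
f=cams.grab_frame("scene");P=world(f)
m=(abs(P[...,0]-.556)<.014)&(abs(P[...,1]-.112)<.014)
print(np.nanpercentile(P[m][:,2],[80,90,95,100]))
a=f["color"][120:230,180:330,::-1]
cv2.imwrite("pics/s3.png",cv2.resize(a,None,fx=5,fy=5,interpolation=cv2.INTER_CUBIC))
E
```

```text
[0.45401104 0.08835386 0.16545761] [-0.14302773 -0.44248639  0.20364154]
[0.12224895 0.12306423 0.12360843 0.12553513]
```

View pics/s3.png

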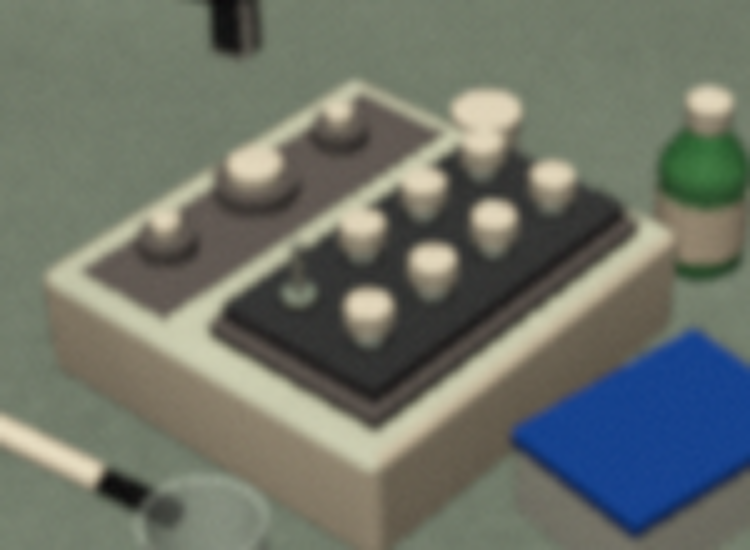

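The pushed tube's cap (423,185) is now level with the others, and the fingers are above the start button (250,165). I'm going down to the button.

Request:
{"op": "arm_command", "data": {"steps": [{"offset": [0,0,20],"dr": [0,0,0]},{"offset": [0,0,40],"dr": [0,0,0]},{"offset": [0,0,55],"dr": [0,0,0]},{"offset": [0,0,55],"dr": [0,0,0]}]}}

```text
time_s: 6.92
ee_pos: [0.4583, 0.09, 0.1096]
orientation: [0.451, -3.106, 0.002]
contact_force: [0.1, -0.6, -0.7]
width: 0.0001
grasp_force: 0.0
```

Request:
{"op": "arm_command", "data": {"steps": [{"offset": [0,0,3],"dr": [0,0,0]},{"offset": [0,0,6],"dr": [0,0,0]},{"offset": [0,0,8],"dr": [0,0,0]},{"offset": [0,0,10],"dr": [0,0,0]},{"offset": [0,0,10],"dr": [0,0,0]}]}}

```text
time_s: 7.55
ee_pos: [0.4584, 0.0903, 0.1008]
orientation: [-0.452, 3.109, 0.0]
contact_force: [-0.9, -0.1, 1.2]
width: -0.0003
grasp_force: 0.8
```

Request:
{"op": "arm_command", "data": {"steps": [{"offset": [0,0,1.5],"dr": [0,0,0]},{"offset": [0,0,3],"dr": [0,0,0]},{"offset": [0,0,4],"dr": [0,0,0]},{"offset": [0,0,4],"dr": [0,0,0]}]}}

```text
time_s: 8.05
ee_pos: [0.4584, 0.0903, 0.0968]
orientation: [-0.452, 3.109, -0.0]
contact_force: [-1.4, 0.7, 3.9]
width: -0.0003
grasp_force: 2.1
```

Request:
{"op": "arm_command", "data": {"steps": [{"offset": [0,0,0.5],"dr": [0,0,0]},{"offset": [0,0,1],"dr": [0,0,0]},{"offset": [0,0,1],"dr": [0,0,0]}]}}

```text
time_s: 8.43
ee_pos: [0.4584, 0.0903, 0.0961]
orientation: [-0.452, 3.108, -0.0]
contact_force: [-2.6, 0.9, 7.0]
width: 0.0002
grasp_force: 3.5
```

Request:
{"op": "arm_command", "data": {"steps": [{"offset": [0,0,0.5],"dr": [0,0,0]},{"offset": [0,0,0.5],"dr": [0,0,0]}]}}

```text
time_s: 8.68
ee_pos: [0.4585, 0.0903, 0.096]
orientation: [-0.453, 3.108, -0.0]
contact_force: [-3.1, -0.2, 10.6]
width: 0.0001
grasp_force: 5.1
```

Request:
{"op": "arm_command", "data": {"steps": [{"offset": [0,0,-10],"dr": [0,0,0]},{"offset": [0,0,-50],"dr": [0,0,0]},{"offset": [0,0,-110],"dr": [0,0,0]},{"offset": [30,0,-150],"dr": [0,0,0]},{"offset": [30,0,-150],"dr": [0,0,0]}]}}

```text
time_s: 9.3
ee_pos: [0.4297, 0.0819, 0.2483]
orientation: [-0.452, 3.102, 0.005]
contact_force: [0.2, -0.6, -1.1]
width: -0.0003
grasp_force: 0.0
```

```bash
python3 - <<'E'
from h import *
s=telemetry.observe();print(s["ee_pos"],s["contact_force"])
P0=np.load("scene1.npy");f=cams.grab_frame("scene");P=world(f)
a=f["color"][120:280,120:360,::-1]
cv2.imwrite("pics/s4.png",cv2.resize(a,None,fx=3.3,fy=3.3,interpolation=cv2.INTER_CUBIC))
for x,y in [(.4585,.0905),(.4585,.1556),(.4581,.0262),(.5556,.1122)]:
    print([round(float(np.nanpercentile(Q[np.hypot(Q[...,0]-x,Q[...,1]-y)<.008][:,2],80)),4) for Q in (P0,P)])
E
```

```text
[0.42965315 0.0819425  0.24828909] [ 0.20227134 -0.62439886 -1.1162154 ]
[0.103, 0.4263]
[0.101, 0.1009]
[0.1035, 0.3413]
[0.1457, 0.1227]
```

View pics/s4.png

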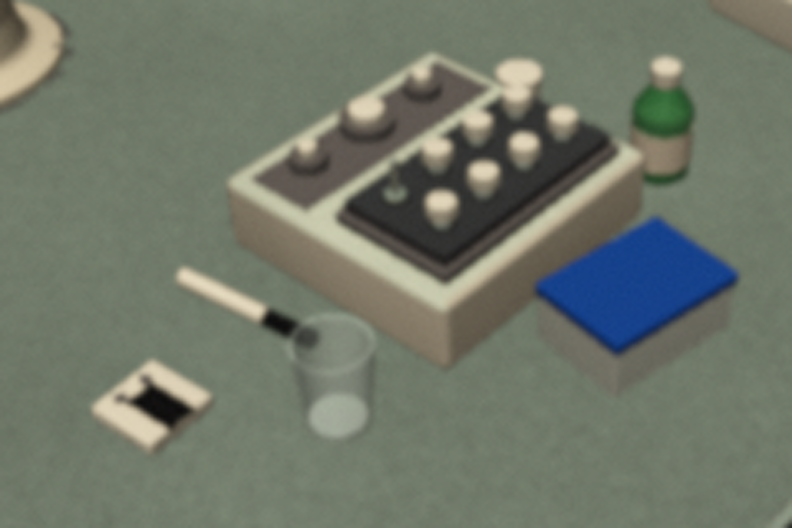

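The picture shows all three buttons out (middle one at 365,113), the caps level (pushed one at 478,125), the loose things where they were, and the hand out of the way. I'm handing in the job.

```bash
python3 -c "
from rig import job
print(job.finish_job())"
```

```text
the job is handed in; nothing more can be done
None
```

The proud tube is pushed home and level with the others, the start button was pressed fully in and is out again, and the job is handed in with the hand clear; no verdict came back.

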